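# Nest the sample pots and crack the drying box

### The arm

A 7-joint arm with a two-finger parallel gripper is mounted at the origin on the work surface. World frame = base frame: x ahead of the robot, y to its left, z up, the work surface at z = 0. Lengths are in m, angles in rad, forces in N, time in s.
With the tool pointing down it reaches from about 0.35 to 0.775 m from the base axis. Payload 3.1 kg.
Tool frame: the origin (TCP) lies midway between the tips of the shut fingers; the grasp point (between the pads) lies behind it (robot.grasp_offset is the z of the grasp point in the tool frame, in m); z points along the fingers, y is the line along which they close (so a half turn about z gives the same grasp; the last joint's range is limited). The gripper opens to 85 mm and grips with 20 to 120 N. Pads are 22 mm wide; open, the fingers measure 114 mm over their backs; the gripper's body (76 mm by 85 mm) begins 54 mm behind the grasp point. The pads swing forward as they close: fully open they stand 13 mm farther back than shut.
Start: joints at [-1.337, 0.311, 0.014, 1.512, -0.004, 1.319, -0.027], TCP at [0.15, 0.529, 0.231] pointing down, gripper open.
Joint ranges: [-2.7, 2.7], [-0.3, 1.91], [-1.27, 1.3], [0.12, 2.57], [-1.44, 4.58], [0.2, 2.03], [-3.05, 3.05]. Speed limits (rad/s): [2.79, 2.79, 3.14, 3.14, 3.14, 3.14, 3.14].

### API

Orientations are given as a rotation vector (axis times angle).
In Python, from workcell import robot, optics, finder gives the robot as it stands. The module is installed in compiled form; this text tells all that it offers.
- The arm moves only by the tool carry_out, never from a script. Its argument "moves" is a list that holds one entry, the list of rows, each a list of 7 numbers: the finger opening in mm, from 0 to 85.4, then the shift along the tool's x, y, z in units of 60 mm (1.0 is 60 mm), then the turn, a rotation vector about the tool's x, y, z in units of 8 degrees (1.0 is 8 degrees). A call has 1 to 12 rows; each row shifts and turns the commanded pose from where the row before left it, along the tool's axes as they then stand; what a row does not reach is not made up. A row lasts 1/8 s, in which the tool goes at most 62.5 mm and 10.7 degrees, less where a joint would pass 70% of its speed; a pose out of reach is approached as far as the arm can. A call is refused whole if a number of a shift passes 1 or a number of a turn 1, either way. A call with a gripper value outside its range is refused whole. The fingers move at their own pace and stop on an object; "force" is the grip in N (left out, the last holds). Time passes only in rows, so rows that do not move let the fingers close. It gives the time, the measured TCP pose, the force, the opening and the grip force at its end, in the units of the state.
- robot.sense(): the state, without advancing time (a new reading comes with each control period).
- optics.snapshot(name): name is "scene" or "side" or "wrist"; returns (picture, depth): 480x640x3 uint8, blue, green, red; 480x640 float32, m along the optical axis (not along the pixel's ray), 0 where there is no reading.
- optics.camera_params(name): a dict with "fx", "fy", "cx", "cy" (pixels), "camera_from_world" (4x4, takes a point from world to camera coordinates); the wrist camera has in their place "T_tool_cam" (4x4, takes a point from camera to tool coordinates, whose origin is the TCP and whose axes are the flange's). Camera axes: x right, y down, z forward; pixel columns grow to the right and rows downward; lengths in m; the calibration is good to about 2 mm. A picture is of the moment at which its call begins: read the wrist's pose just before it. camera_params takes no time and is no camera call.
- robot.close_job(): hands the job in; it is judged then, once.
Trained networks look in the newest picture that a camera, given by its name, has taken for a name from the list of things; names that differ only in an ending like _2 or _b are one class to them, and where a whole thing is asked for, a point or a joint stands for the part that bears it (a point fixed in the world has none). Each returns a list of dicts, best first, with "conf" (0 to 1); they miss things now and then, are a little off and sometimes report something else, mostly with a low value. They report only what shows in the picture. A call takes as long as a camera call. They do not tell look-alikes from the thing itself.
- finder.recognise(name, camera): "box" ([left, top, right, bottom] as shares, 0 to 1, of the picture: columns of its width, rows of its height, round what is visible of it).
The state is a dict: "time_s": time; "q": joint angles; "qd": joint speeds; "tau": joint torques, N m; "eef_pos": TCP position; "tool_rot": TCP orientation; "ft_force": force on the tool from outside, world axes, zero at the start; "wrist_torque": the same for the moment, N m; "finger_gap": finger opening in m; "finger_force": force on a finger pad.
Only numpy, scipy, OpenCV 4.12 (cv2) and the standard library are available. Lean on these libraries where they do the work, as an engineer would, in place of code of your own. Each camera call takes 0.05 s, during which the arm holds its last target. There are 200 camera calls.

### The job

Get the sample pots ready to go into the drying box: nest the three steel pots on the table, the medium one in the largest and the smallest in the medium one, each standing upright on the floor of the next. Then pull the drying box's lid free of its sticky seal by the bar handle, without flinging it wide open, and hold it slightly open, with a gap of 2 to 4 cm at its front edge, so that the box can air. Finish while still holding the lid there with the gripper (it drops if let go); do not prop it, and leave everything else on the table alone.

Things in the scene. Friction and masses are not known exactly. Their poses are not given: they have to be found in the camera images.
- pot_large: a plain steel pot, straight-sided, open at the top, no handle: outer diameter 88 mm, 38 mm high, wall 3 mm, floor 5 mm thick, 240 g (nominal). Origin: centre of its underside; z up. Stands upright at the start. The widest and lowest pot; it need not be moved. Its place is swapped at random with the other pots'.
- pot_medium: a plain steel pot, straight-sided, open at the top, no handle: outer diameter 66 mm, 62 mm high, wall 3 mm, floor 5 mm thick, 150 g (nominal). Origin: centre of its underside; z up. Stands upright at the start. Nested on the floor of the large pot its rim stands 29 mm above the large pot's rim.
- pot_small: a plain steel pot, straight-sided, open at the top, no handle: outer diameter 46 mm, 84 mm high, wall 3 mm, floor 5 mm thick, 90 g (nominal). Origin: centre of its underside; z up. Stands upright at the start. The narrowest and tallest pot. Nested on the floor of the medium pot its rim stands 27 mm above the medium pot's rim.
- dry_box: the drying box: a white painted box fixed to the table, 220 (x) x 200 (y) x 120 mm high without its lid; with the lid, 130 mm, and 178 mm to the top of the bar handle. Origin: centre of its underside; its front faces its -x (towards the robot), the lid's hinge is along its +x rim.
- lid (a joint): opening angle of the aluminium lid (rad): 0 shut, grows as its front edge rises about the hinge. Front gap 20 to 40 mm = 0.095 to 0.19 rad. 0.4 kg; let go, it drops onto the seal (0.07 or less). The seal, at mid front edge, takes 12 to 16 N straight up at the bar, highest in the first few mm; it lets go at 0.04 rad (front edge 8 mm up) with a small jump to 0.07; then about 2 N.
- bar (a point): middle of the lid's handle: a round steel bar 12 mm thick, 90 mm long along the box's y, with a post at each end, its axis 42 mm above the lid's top face (free space under it). 180 mm in front of the hinge and 52 mm above it when shut. Axes: x towards the hinge, y along the bar. Pinched from above, closing along the box's x, the bar turns in the pads as the lid opens.
- lid_lip (a point): middle of the lid's front edge, on its underside, 212 mm in front of the hinge; moves with the lid.
- hinge (a point): middle of the lid's hinge axis, on the box's far (+x) top rim, 120 mm above the table. Fixed on the box.
- stem_a: bystander: a cut piece of stem, 70 mm long, 16 mm thick, lying on the table, long axis x. Origin: centre of its underside.
- stem_b: bystander: a cut piece of stem, 55 mm long, 14 mm thick, lying, long axis x. Origin: centre of its underside.
- stem_c: bystander: a cut piece of stem, 90 mm long, 16 mm thick, lying, long axis x. Origin: centre of its underside.
- jar: bystander: an amber jar, 60 mm in diameter, 90 mm high. Origin: centre of its underside.
- tape: bystander: a roll of brown tape lying flat, 80 mm in diameter, 22 mm high. Origin: centre of its underside.
- brush: bystander: a hand brush lying at the table's far side, long axis x. Origin: under its middle.
Things that resemble listed ones, but are neither listed nor needed, are in the scene too. Leave any yellow look-alike of the pot_small alone.

How it is judged:
On the way, in this order (a step that is already met when the one before it is completed fails the run):
1. the three pots are nested in size order, upright on the table, let go of and at rest (horizontal distance between pot_medium and pot_large below 0.014 m and z of pot_medium in the frame of pot_large between 0.002 and 0.009 m and horizontal distance between pot_small and pot_medium below 0.012 m and z of pot_small in the frame of pot_medium between 0.002 and 0.009 m and height (world z) of pot_large below 0.005 m and angle between each of pot_large, pot_medium, pot_small's own z axis and vertical below 0.1 rad and contact force between the fingers and pot_large below 0.1 N and contact force between the fingers and pot_medium below 0.1 N and contact force between the fingers and pot_small below 0.1 N and linear speed of each of pot_large, pot_medium, pot_small below 0.03 m/s), for 0.2 s.
2. the lid has been broken free of its seal and is held slightly open by the gripper (value of joint lid between 0.075 and 0.24 rad and velocity of joint lid between -0.06 and 0.06 rad/s and contact force between the fingers and dry_box above 0.7 N), for 0.2 s.
At the end, for the whole second after the job is handed in: Pots nested upright on the table, each underside 2 to 9 mm above the next one's, centres within 14 and 12 mm, tilt under 0.1 rad, at rest, released; lid still at 0.075 to 0.24 rad (gap 16 to 50 mm), fingers bearing on it with over 0.7 N, no pot or bystander touching the box or lid (all of step 1 and all of step 2 and contact force between each of stem_a, stem_b, stem_c, jar, tape, brush, pot_large, pot_medium, pot_small and dry_box below 0.1 N); the arm keeps its last pose, push and grip.
It fails at once if the lid is flung open past 0.4 rad (a gap of some 8 cm) (value of joint lid above 0.4 rad).
It fails at once if a bystander is moved by more than 30 mm (distance of any of stem_a, stem_b, stem_c, jar, tape, brush from where it was at the start of the episode above 0.03 m).
It also fails if it takes over 56 s, if anything falls off the work surface, if the arm or the gripper's body presses on something with over 40 N, if the wrist force passes 120 N, or if a joint passes its speed limit or range.

## Working session

There is one attempt and no reset: what is moved stays moved. The work goes in short steps, Python scripts to look and compute and a tool call to move; the robot and the scene stay as the last step left them, time stands still between calls to the robot, and variables do not carry over. Pictures are saved under pics/ and viewed, at most 10 in all, crops included, and the job is handed in when it is done.

Besides the shell and the picture viewer there is one more tool, called after "Request:" as name(argument=value, ...), one argument or row to a line, values as JSON. carry_out: Moves the arm, as the interface text tells. Its arguments: {"type":"object","properties":{"moves":{"type":"array","items":{"type":"array","items":{"type":"array","items":{"type":"number"}}}},"force":{"type":"number"}},"required":["moves"]}

```bash
mkdir -p pics; cat > h.py <<'E'
import numpy as np, cv2
from workcell import robot, optics, finder
from scipy.spatial.transform import Rotation as R
def snap(n):
    s=robot.sense(); im,d=optics.snapshot(n); p=optics.camera_params(n)
    if n=="wrist":
        T=np.eye(4); T[:3,:3]=R.from_rotvec(s["tool_rot"]).as_matrix(); T[:3,3]=s["eef_pos"]
        W=T@np.array(p["T_tool_cam"])
    else: W=np.linalg.inv(np.array(p["camera_from_world"]))
    v,u=np.mgrid[:480,:640]
    P=np.stack([(u-p["cx"])/p["fx"]*d,(v-p["cy"])/p["fy"]*d,d,np.ones_like(d)],-1)@W.T
    P=P[...,:3]; P[d<=0]=np.nan
    return im,d,P
def circ(xy):
    A=np.c_[2*xy,np.ones(len(xy))]; b=(xy**2).sum(1)
    s=np.linalg.lstsq(A,b,rcond=None)[0]; return s[:2],np.sqrt(s[2]+s[:2]@s[:2])
E
python3 - <<'E'
from h import *
s=robot.sense(); print(s, robot.grasp_offset)
for n in ["scene","side"]:
    im,d,P=snap(n); cv2.imwrite(f"pics/{n}0.png",im); np.save(f"{n}.npy",P)
    for k in ["pot_large","pot_medium","pot_small","dry_box","bar","jar","tape"]:
        for r in finder.recognise(k,n)[:4]:
            b=np.array(r["box"])*[640,480,640,480]; u,v=((b[:2]+b[2:])/2).astype(int)
            print(n,k,round(r["conf"],2),b.astype(int),P[v,u].round(3))
E
```

```text
{'time_s': 0.0, 'q': array([-1.33668035,  0.3117498 ,  0.01400306,  1.51305274, -0.00444196,
        1.31918906, -0.02720265]), 'qd': array([-1.47323344e-04, -1.14283757e-03, -3.60054503e-04, -1.82708503e-05,
        1.07660429e-03, -1.99124314e-03,  2.68197527e-04]), 'tau': array([-2.10621142e-04, -3.79909730e+01,  1.45987985e-01, -2.30596662e+01,
        1.21930306e-02,  1.36129075e-02, -9.96809675e-07]), 'eef_pos': array([0.14956521, 0.52852009, 0.23020958]), 'tool_rot': array([-0.43175922, -3.11151142,  0.00369567]), 'ft_force': array([-0.10965248, -0.3420952 ,  0.07350238]), 'wrist_torque': array([ 0.03275629, -0.03080764,  0.00350003]), 'finger_force': 0.0, 'finger_gap': 0.08568925081734767} -0.0187
scene pot_large 0.93 [398 202 436 235] [0.507 0.323 0.002]
scene pot_medium 0.97 [320 208 346 245] [0.44  0.104 0.011]
scene pot_medium 0.73 [146 225 273 373] [ 0.619 -0.254  0.131]
scene pot_small 0.94 [359 254 384 294] [0.661 0.079 0.063]
scene pot_small 0.85 [294 270 318 307] [ 0.635 -0.067  0.073]
scene pot_small 0.66 [321 248 342 288] [0.608 0.009 0.068]
scene dry_box 0.95 [144
[... 236 characters left out ...]
4 0.081 0.069]
scene jar 0.23 [145 226 274 374] [ 0.62  -0.257  0.131]
side pot_large 0.83 [227 385 282 445] [0.528 0.303 0.003]
side pot_large 0.45 [337 389 371 405] [0.393 0.208 0.012]
side pot_medium 0.85 [324 302 357 349] [0.476 0.075 0.001]
side pot_small 0.96 [285 250 310 298] [0.58  0.043 0.064]
side pot_small 0.87 [291 223 313 264] [ 0.609 -0.031  0.069]
side pot_small 0.76 [241 266 270 313] [0.633 0.11  0.064]
side dry_box 0.85 [299 131 439 259] [ 0.52  -0.158  0.129]
side dry_box 0.73 [146 269 243 305] [0.768 0.124 0.02 ]
side bar 0.78 [296 128 439 216] [ 0.552 -0.232  0.126]
side jar 0.57 [145 321 189 373] [0.696 0.291 0.076]
side tape 0.79 [411 243 450 275] [ 0.379 -0.167 -0.003]
```

```bash
python3 - <<'E'
import cv2
a=cv2.imread("pics/scene0.png")[190:390,130:490]
cv2.imwrite("pics/a.png",cv2.resize(a,(800,444),interpolation=cv2.INTER_CUBIC))
a=cv2.imread("pics/side0.png")[110:460,130:480]
cv2.imwrite("pics/b.png",cv2.resize(a,(600,600),interpolation=cv2.INTER_CUBIC))
E
```

```text
(no output)
```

View pics/a.png

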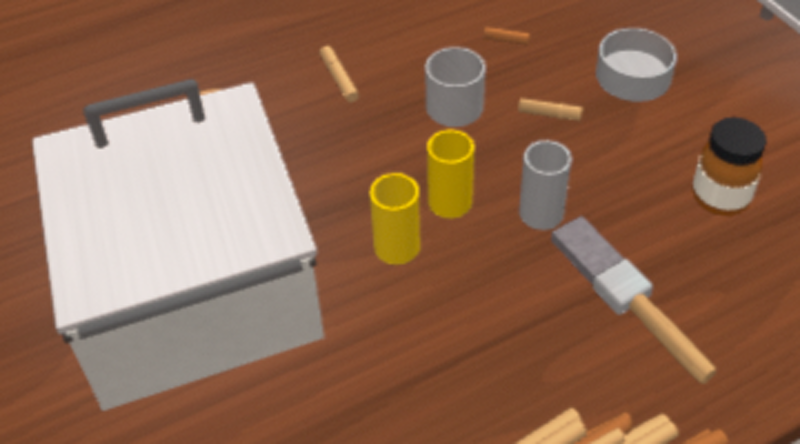

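View pics/b.png

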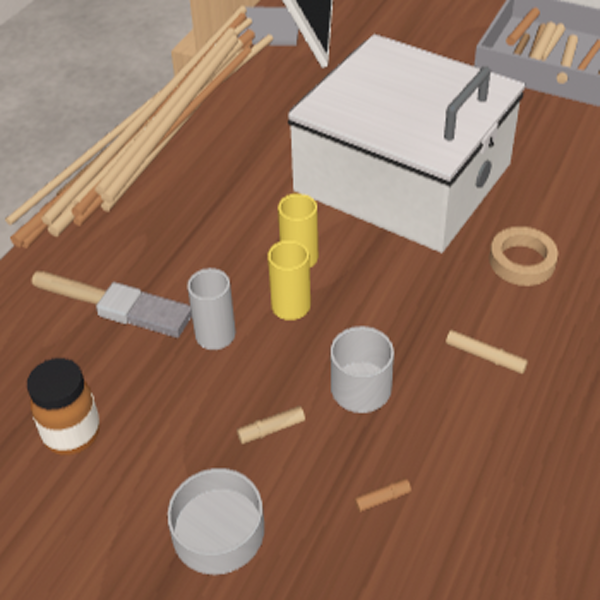

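Scene view (pixels of the full image): the steel pots are large at (417,218), medium at (333,228) and small at (372,274). Yellow look-alikes stand at (306,289) and (332,268). The box has its handle at about (195,232). I choose the grey steel pot at (372,274) as pot_small. Next I measure precisely.

```bash
cat > m.py <<'E'
from h import *
Ps=np.concatenate([np.load("scene.npy").reshape(-1,3),np.load("side.npy").reshape(-1,3)])
lab=np.r_[np.zeros(307200),np.ones(307200)]
def near(c,r,z0,z1):
    m=(np.hypot(Ps[:,0]-c[0],Ps[:,1]-c[1])<r)&(Ps[:,2]>z0)&(Ps[:,2]<z1); return m
from scipy.optimize import least_squares
for n,c,h,r in [("L",(.5,.31),.038,.044),("M",(.45,.09),.062,.033),("S",(.66,.09),.084,.023),("Y1",(.61,.015),.084,.023),("Y2",(.635,-.06),.084,.023),("jar",(.73,.26),.09,.03)]:
    for l in (0,1):
        cc=np.array(c)
        for _ in range(4):
            m=near(cc,r+.02,h-.012,h+.008)&(lab==l); q=Ps[m]
            if len(q)<5: break
            f=least_squares(lambda p:np.hypot(*(q[:,:2]-p).T)-r+.0015,cc,loss="soft_l1",f_scale=.002); cc=f.x
        print(n,l,len(q),cc.round(4),np.abs(f.fun).mean().round(4), q[:,2].max().round(3) if len(q) else "")
# bar
for l in (0,1):
    m=near((.56,-.24),.2,.165,.185)&(lab==l); q=Ps[m]
    print("bar",len(q),q.mean(0).round(4) if len(q) else "")
    if len(q)>5:
        mn=q.mean(0); u,s,v=np.linalg.svd(q[:,:2]-mn[:2],full_matrices=False); t=(q[:,:2]-mn[:2])@v[0]
        print("dir",v[0].round(3),"mid",(mn[:2]+v[0]*(t.min()+t.max())/2).round(4),(t.max()-t.min()).round(3),q[:,2].max())
    m=near((.62,-.25),.3,.122,.138)&(lab==l); q=Ps[m][:,:2].astype(np.float32)
    print("lid",cv2.minAreaRect(q))
# low objects
g=np.load("scene.npy"); m=(g[...,2]>.006)&(g[...,2]<.2)&(g[...,0]>.3)&(g[...,0]<.9)&(np.abs(g[...,1])<.5)
k,L,st,ce=cv2.connectedComponentsWithStats(m.astype(np.uint8))
for i in range(1,k):
    if st[i,4]>25: q=g[L==i]; print(st[i,4],ce[i].astype(int),q.min(0).round(3),q.max(0).round(3))
E
python3 m.py
```

```text
L 0 316 [0.522  0.3022] 0.0013 0.042
L 1 637 [0.5222 0.3071] 0.0009 0.041
M 0 241 [0.4678 0.092 ] 0.0011 0.066
M 1 391 [0.4678 0.0969] 0.0009 0.065
S 0 204 [0.6474 0.0946] 0.001 0.087
S 1 252 [0.6475 0.0993] 0.0011 0.086
Y1 0 202 [0.59   0.0191] 0.001 0.087
Y1 1 238 [0.59   0.0239] 0.001 0.086
Y2 0 208 [ 0.6161 -0.0553] 0.0009 0.087
Y2 1 234 [ 0.6162 -0.0505] 0.0011 0.086
jar 0 423 [0.7119 0.2749] 0.0085 0.094
jar 1 753 [0.7211 0.272 ] 0.009 0.093
bar 327 [ 0.4807 -0.2389  0.1749]
dir [-0.117 -0.993] mid [ 0.4808 -0.2383] 0.102 0.18086611253672447
lid ((0.653737485408783, -0.2751595377922058), (0.24065276980400085, 0.45437321066856384), 74.2723159790039)
bar 213 [ 0.4778 -0.228   0.1742]
dir [0.127 0.992] mid [ 0.4774 -0.2316] 0.101 0.17910755167679604
lid ((0.6512070298194885, -0.2743454873561859), (0.24932532012462616, 0.4597596824169159), 71.72173309326172)
1943 [492 179] [0.319 0.469 0.075] [0.756 0.5   0.141]
291 [504 214] [0.49  0.494 0.03 ] [0.748 0.5   0.051]
93 [357 205] [0.373 0.179 0.006] [0.417 0.226 0.019]
755 [415 218] [0.476 0.257 0.006] [0.567 0.348 0.042]
159 [281 222] [ 0.312 -0.014  0.006] [0.407 0.004 0.019]
798 [334 227] [0.434 0.059 0.006] [0.502 0.126 0.066]
4548 [562 261] [0.792 0.344 0.006] [0.9   0.5   0.174]
13947 [207 297] [ 0.328 -0.364  0.006] [ 0.685 -0.131  0.181]
167 [376 238] [0.505 0.149 0.006] [0.558 0.21  0.019]
1077 [457 264] [0.689 0.24  0.006] [0.747 0.3   0.094]
723 [331 267] [ 0.566 -0.004  0.006] [0.614 0.043 0.087]
734 [374 272] [0.623 0.071 0.006] [0.671 0.117 0.087]
764 [307 287] [ 0.592 -0.078  0.006] [ 0.64  -0.033  0.087]
1337 [411 320] [0.68  0.081 0.006] [0.882 0.13  0.024]
3374 [322 423] [ 0.859 -0.361  0.023] [0.9   0.055 0.051]
1318 [124 454] [ 0.763 -0.494  0.01 ] [ 0.864 -0.391  0.175]
```

```bash
cat >> h.py <<'E'
def plan(tgt,closedir=None,n=None,grip=85,smooth=False):
    """rows to world tgt xyz, tool down, tool y along closedir (deg, mod 180)"""
    s=robot.sense(); Rm=R.from_rotvec(s["tool_rot"]); p=np.array(s["eef_pos"]); tgt=np.array(tgt)
    if closedir is None: G=Rm
    else:
        best=None
        for a in (closedir,closedir+180):
            y=np.array([np.cos(np.radians(a)),np.sin(np.radians(a)),0]); z=np.array([0,0,-1.])
            G0=R.from_matrix(np.c_[np.cross(y,z),y,z]); w=(Rm.inv()*G0).magnitude()
            if best is None or w<best: best,G=w,G0
    rv=(Rm.inv()*G).as_rotvec(); N=max(int(np.ceil(max(np.abs(tgt-p).max()/.055,np.linalg.norm(tgt-p)/.058,np.degrees(np.linalg.norm(rv))/8))),1)
    n=n or N; out=[]; st=rv/n
    for i in range(n):
        Ri=Rm*R.from_rotvec(st*i); d=Ri.inv().apply((tgt-p)/n)/.06
        out.append([grip]+[round(float(x),2) for x in d]+[round(float(x),2) for x in np.degrees(st)/8])
    print("n",n); print(str(out).replace(" ",""))
E
python3 - <<'E'
from h import *
T=np.array(optics.camera_params("wrist")["T_tool_cam"]); print(T.round(3))
plan((.468,.0945,.23),-7)
E
```

```text
[[-0.001 -0.954 -0.301  0.078]
 [ 1.    -0.001 -0.001 -0.   ]
 [ 0.    -0.301  0.954 -0.143]
 [ 0.     0.     0.     1.   ]]
n 11
[[85,-0.64,-0.5,0.0,0.0,-0.0,0.92],[85,-0.7,-0.42,0.0,0.0,-0.0,0.92],[85,-0.75,-0.32,0.0,0.0,-0.0,0.92],[85,-0.79,-0.22,0.0,0.0,-0.0,0.92],[85,-0.81,-0.12,0.0,0.0,-0.0,0.92],[85,-0.82,-0.02,0.0,0.0,-0.0,0.92],[85,-0.81,0.09,0.0,0.0,-0.0,0.92],[85,-0.79,0.19,0.0,0.0,-0.0,0.92],[85,-0.76,0.29,0.0,0.0,-0.0,0.92],[85,-0.72,0.39,0.0,0.0,-0.0,0.92],[85,-0.66,0.48,0.0,0.0,-0.0,0.92]]
```

Request:
carry_out(
  moves=[
    [[85,-0.64,-0.5,0,0,0,0.92],[85,-0.7,-0.42,0,0,0,0.92],[85,-0.75,-0.32,0,0,0,0.92],[85,-0.79,-0.22,0,0,0,0.92],[85,-0.81,-0.12,0,0,0,0.92],[85,-0.82,-0.02,0,0,0,0.92],[85,-0.81,0.09,0,0,0,0.92],[85,-0.79,0.19,0,0,0,0.92],[85,-0.76,0.29,0,0,0,0.92],[85,-0.72,0.39,0,0,0,0.92],[85,-0.66,0.48,0,0,0,0.92],[85,0,0,0,0,0,0]],
  ],
  force=30,
)

```text
time_s: 2.3
eef_pos: [0.4706, 0.0901, 0.2317]
tool_rot: [2.356, 2.073, -0.0]
ft_force: [-0.5, 1.4, 0.3]
finger_gap: 0.0851
finger_force: 0.0
```

```bash
cat > w.py <<'E'
from h import *
import sys
from scipy.optimize import least_squares
def pots(specs,name):
    im,d,P=snap("wrist"); cv2.imwrite(f"pics/{name}.png",im); q0=P.reshape(-1,3); q0=q0[~np.isnan(q0[:,0])]
    for n,c,h,r in specs:
        cc=np.array(c)
        for _ in range(4):
            q=q0[(np.hypot(*(q0[:,:2]-cc).T)<r+.015)&(q0[:,2]>h-.010)&(q0[:,2]<h+.01)]
            if len(q)<20: break
            cc=least_squares(lambda p:np.hypot(*(q[:,:2]-p).T)-r+.0015,cc,loss="soft_l1",f_scale=.002).x
        t=q0[(np.hypot(*(q0[:,:2]-cc).T)<r+.002)]
        print(n,len(q),cc.round(4),"top",np.percentile(q[:,2],98).round(4) if len(q)>20 else "", "in", np.median(t[np.hypot(*(t[:,:2]-cc).T)<.012][:,2]).round(4) if len(t) else "")
E
python3 - <<'E'
from w import *
pots([("M",(.468,.0945),.062,.033)],"w1")
plan((.468,.0945,.09),-7)
E
```

```text
M 1016 [0.4661 0.0954] top 0.064 in 0.3148
n 3
[[85,0.01,-0.01,0.79,0.0,0.0,0.0],[85,0.01,-0.01,0.79,0.0,0.0,0.0],[85,0.01,-0.01,0.79,0.0,0.0,0.0]]
```

View pics/w1.png

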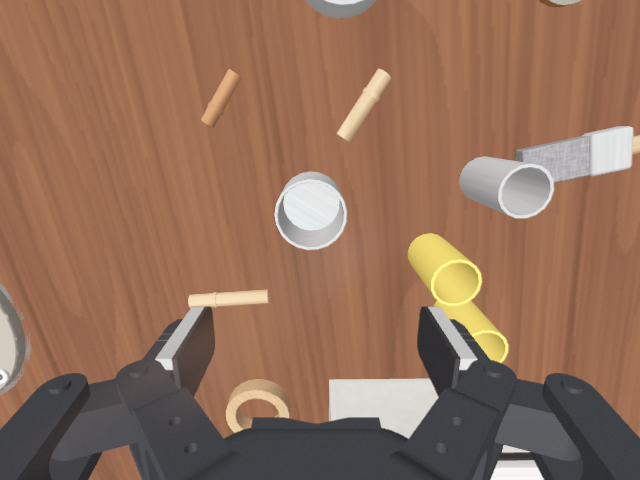

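```bash
python3 - <<'E'
from h import *
plan((.4668,.095,.03),-7)
E
```

```text
n 4
[[85,0.01,-0.01,0.84,0.0,0.0,0.0],[85,0.01,-0.01,0.84,0.0,0.0,0.0],[85,0.01,-0.01,0.84,0.0,0.0,0.0],[85,0.01,-0.01,0.84,0.0,0.0,0.0]]
```

Request:
carry_out(
  moves=[
    [[85,0.01,-0.01,0.84,0,0,0],[85,0.01,-0.01,0.84,0,0,0],[85,0.01,-0.01,0.84,0,0,0],[85,0.01,-0.01,0.84,0,0,0],[85,0,0,0,0,0,0],[85,0,0,0,0,0,0],[58,0,0,0,0,0,0],[58,0,0,0,0,0,0],[58,0,0,0,0,0,0],[58,0,0,0,0,0,0]],
  ],
  force=30,
)

```text
time_s: 3.6
eef_pos: [0.4685, 0.0986, 0.0324]
tool_rot: [2.347, 2.086, 0.008]
ft_force: [-1.0, 0.3, 4.4]
finger_gap: 0.0659
finger_force: 32.3
```

```bash
python3 - <<'E'
from h import *
print(robot.sense()["eef_pos"])
plan((.468,.0986,.15),-7,grip=58)
s=robot.sense
import h
class F: pass
st=dict(robot.sense()); st["eef_pos"]=np.array([.468,.0986,.15]); 
h.robot=type("X",(),{"sense":staticmethod(lambda:st)})
plan((.522,.3047,.15),-7,grip=58)
E
```

```text
[0.46854306 0.09856367 0.03239879]
n 3
[[58,0.0,-0.0,-0.65,0.01,-0.01,0.01],[58,0.0,-0.0,-0.65,0.01,-0.01,0.01],[58,0.0,-0.0,-0.65,0.01,-0.01,0.01]]
n 4
[[58,0.88,0.12,0.0,0.01,-0.01,0.01],[58,0.88,0.12,0.0,0.01,-0.01,0.01],[58,0.88,0.12,0.0,0.01,-0.01,0.01],[58,0.88,0.12,0.0,0.01,-0.01,0.01]]
```

Request:
carry_out(
  moves=[
    [[58,0,0,-0.4,0,0,0],[58,0,0,-0.8,0,0,0],[58,0,0,-0.8,0,0,0],[58,0.5,0.07,0,0,0,0],[58,0.8,0.11,0,0,0,0],[58,0.9,0.12,0,0,0,0],[58,0.8,0.11,0,0,0,0],[58,0.5,0.07,0,0,0,0],[58,0,0,0,0,0,0],[58,0,0,0,0,0,0]],
  ],
)

```text
time_s: 4.85
eef_pos: [0.5201, 0.3017, 0.1505]
tool_rot: [2.349, 2.085, 0.0]
ft_force: [0.8, 0.1, -1.4]
finger_gap: 0.0658
finger_force: 34.5
```

```bash
python3 - <<'E'
from h import *
s=robot.sense(); print(s["eef_pos"],s["tool_rot"])
im,d,P=snap("wrist"); cv2.imwrite("pics/w2.png",im); np.save("w2.npy",P)
from w import pots
pots([("L",(.522,.3047),.038,.044),("M",s["eef_pos"][:2],s["eef_pos"][2]+.03,.033)],"w2b")
E
```

```text
[0.52007588 0.30169244 0.15052014] [2.34855155e+00 2.08499399e+00 3.89782806e-04]
L 1196 [0.5208 0.3054] top 0.04 in 0.233
M 10765 [0.5192 0.2988] top 0.1893 in 0.1235
```

View pics/w2.png

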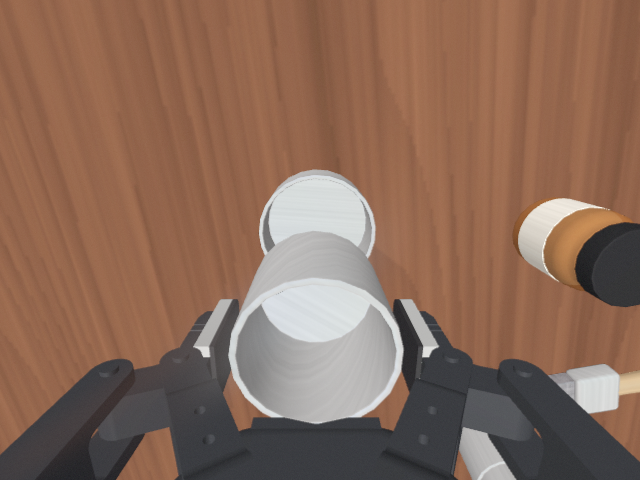

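Request:
carry_out(
  moves=[
    [[58,0.11,0.02,0,0,0,0],[58,0,0,0.6,0,0,0],[58,0,0,0.5,0,0,0],[58,0,0,0.3,0,0,0],[58,0,0,0.2,0,0,0],[58,0,0,0.1,0,0,0],[58,0,0,0.1,0,0,0],[58,0,0,0,0,0,0],[58,0,0,0,0,0,0]],
  ],
)

```text
time_s: 6.08
eef_pos: [0.5222, 0.3094, 0.0423]
tool_rot: [2.348, 2.087, 0.002]
ft_force: [-0.4, -0.3, -1.3]
finger_gap: 0.0659
finger_force: 34.5
```

Request:
carry_out(
  moves=[
    [[58,-0.01,0,0.05,0,0,0],[58,0,0,0.04,0,0,0],[58,0,0,0,0,0,0],[58,0,0,0,0,0,0]],
  ],
)

```text
time_s: 6.58
eef_pos: [0.5219, 0.3086, 0.0376]
tool_rot: [-2.348, -2.086, -0.001]
ft_force: [-1.5, -1.1, 4.4]
finger_gap: 0.0663
finger_force: 35.0
```

Request:
carry_out(
  moves=[
    [[85,0,0,0,0,0,0],[85,0,0,0,0,0,0],[85,0,0,0,0,0,0],[85,0,0,0,0,0,0],[85,0,0,-0.5,0,0,0],[85,0,0,-0.9,0,0,0],[85,0,0,-0.9,0,0,0],[85,0,0,-0.5,0,0,0],[85,0,0,0,0,0,0]],
  ],
)

```text
time_s: 7.7
eef_pos: [0.5237, 0.3093, 0.2076]
tool_rot: [2.348, 2.086, 0.011]
ft_force: [0.0, -0.2, 0.0]
finger_gap: 0.0853
finger_force: 0.0
```

```bash
python3 - <<'E'
from w import *
pots([("L",(.522,.3047),.038,.044),("M",(.522,.305),.067,.033),("S",(.647,.097),.084,.023)],"w3")
plan((.6475,.097,.21),-7)
E
```

```text
L 1673 [0.521  0.3072] top 0.047 in 0.0109
M 1262 [0.5206 0.3053] top 0.069 in 0.0107
S 0 [0.647 0.097] top  in nan
n 5
[[85,-0.65,0.5,-0.02,0.0,-0.0,0.01],[85,-0.65,0.5,-0.02,0.0,-0.0,0.01],[85,-0.65,0.5,-0.02,0.0,-0.0,0.01],[85,-0.65,0.5,-0.02,0.0,-0.0,0.01],[85,-0.65,0.5,-0.02,0.0,-0.0,0.01]]
  return _methods._mean(a, axis=axis, dtype=dtype,
  ret = ret.dtype.type(ret / rcount)
```

Request:
carry_out(
  moves=[
    [[85,-0.4,0.3,0,0,0,0],[85,-0.75,0.58,0,0,0,0],[85,-0.8,0.6,0,0,0,0],[85,-0.75,0.58,0,0,0,0],[85,-0.4,0.32,0,0,0,0],[85,-0.15,0.12,0,0,0,0],[85,0,0,0,0,0,0],[85,0,0,0,0,0,0]],
  ],
)

```text
time_s: 8.75
eef_pos: [0.6468, 0.1004, 0.2037]
tool_rot: [-2.343, -2.089, -0.0]
ft_force: [-0.5, 0.2, 0.7]
finger_gap: 0.0852
finger_force: 0.0
```

```bash
python3 - <<'E'
from w import *
print(robot.sense()["eef_pos"])
pots([("S",(.647,.097),.084,.023)],"w4")
plan((.6475,.097,.054),-7)
cv2.imwrite("pics/w4c.png",cv2.imread("pics/w4.png")[100:440,140:560])
E
```

```text
[0.64680518 0.10037543 0.20372522]
S 995 [0.6459 0.098 ] top 0.0858 in 0.0059
n 3
[[85,-0.02,0.01,0.83,-0.0,-0.0,0.02],[85,-0.02,0.01,0.83,-0.0,-0.0,0.02],[85,-0.02,0.01,0.83,-0.0,-0.0,0.02]]
```

View pics/w4c.png

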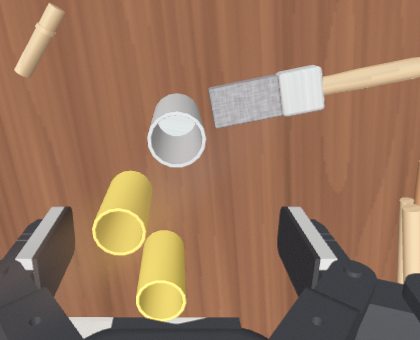

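Request:
carry_out(
  moves=[
    [[85,-0.02,0,0.83,0,0,0],[85,-0.02,0,0.83,0,0,0],[85,-0.02,0,0.6,0,0,0],[85,0,0,0.2,0,0,0],[85,0,0,0,0,0,0],[85,0,0,0,0,0,0]],
  ],
)

```text
time_s: 9.55
eef_pos: [0.649, 0.0943, 0.059]
tool_rot: [2.346, 2.086, 0.006]
ft_force: [0.2, -0.1, 0.2]
finger_gap: 0.0849
finger_force: 0.0
```

Request:
carry_out(
  moves=[
    [[85,0.05,-0.04,0.04,0,0,0],[85,0,0,0,0,0,0],[38,0,0,0,0,0,0],[38,0,0,0,0,0,0],[38,0,0,0,0,0,0],[38,0,0,0,0,0,0],[38,0,0,0,0,0,0]],
  ],
  force=30,
)

```text
time_s: 10.42
eef_pos: [0.6456, 0.0969, 0.0546]
tool_rot: [2.348, 2.086, 0.001]
ft_force: [0.3, -0.8, 2.1]
finger_gap: 0.0456
finger_force: 30.7
```

Request:
carry_out(
  moves=[
    [[38,0,0,-0.4,0,0,0],[38,0,0,-0.75,0,0,0],[38,0,0,-0.7,0,0,0],[38,0.4,-0.3,0,0,0,0],[38,0.7,-0.55,0,0,0,0],[38,0.75,-0.6,0,0,0,0],[38,0.7,-0.55,0,0,0,0],[38,0.43,-0.35,0,0,0,0],[38,0.2,-0.15,0,0,0,0],[38,0,0,0,0,0,0],[38,0,0,0,0,0,0]],
  ],
)

```text
time_s: 11.8
eef_pos: [0.5203, 0.3014, 0.1653]
tool_rot: [2.351, 2.081, -0.001]
ft_force: [0.6, -0.8, -0.3]
finger_gap: 0.0453
finger_force: 30.9
```

```bash
python3 - <<'E'
from w import *
s=robot.sense(); e=s["eef_pos"]; print(e,s["tool_rot"])
pots([("M",(.521,.3055),.067,.033),("L",(.522,.3047),.038,.044),("S",e[:2],e[2]+.0294,.023)],"w5")
plan((.521,.3065,.12),-7,grip=38)
E
```

```text
[0.52029054 0.30139069 0.16531108] [ 2.35071019e+00  2.08089692e+00 -7.35210719e-04]
M 1023 [0.5205 0.3048] top 0.0687 in 0.2483
L 1590 [0.5206 0.3044] top 0.0463 in 0.2483
S 8133 [0.5197 0.3033] top 0.2035 in 0.2482
n 1
[[38,0.09,-0.0,0.76,0.01,0.01,0.0]]
```

View pics/w5.png

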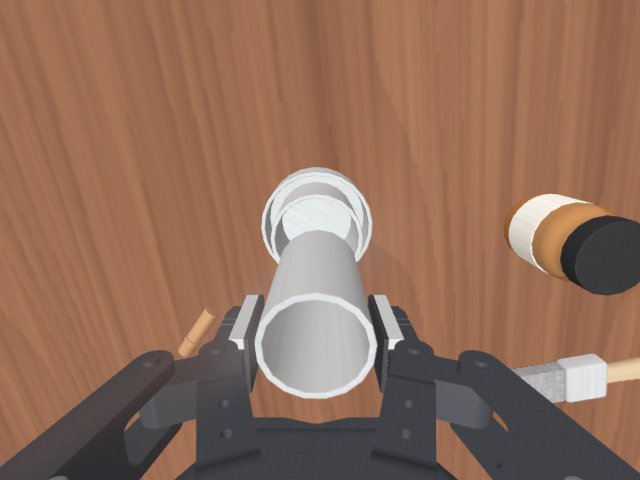

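Request:
carry_out(
  moves=[
    [[38,0.04,0,0,0,0,0],[38,0,0,0.3,0,0,0],[38,0,0,0.1,0,0,0],[38,0,0,0,0,0,0],[38,0,0,0,0,0,0]],
  ],
)

```text
time_s: 12.48
eef_pos: [0.5196, 0.3065, 0.1419]
tool_rot: [2.349, 2.086, 0.002]
ft_force: [0.1, -0.4, -0.4]
finger_gap: 0.0453
finger_force: 31.0
```

Request:
carry_out(
  moves=[
    [[38,-0.04,0.03,0,0,0,0],[38,0,0,0.4,0,0,0],[38,0,0,0.4,0,0,0],[38,0,0,0.2,0,0,0],[38,0,0,0.1,0,0,0],[38,0,0,0.08,0,0,0],[38,0,0,0,0,0,0],[38,0,0,0,0,0,0]],
  ],
)

```text
time_s: 13.48
eef_pos: [0.521, 0.3042, 0.0711]
tool_rot: [2.348, 2.087, 0.002]
ft_force: [0.4, 0.3, 0.6]
finger_gap: 0.0453
finger_force: 30.9
```

Request:
carry_out(
  moves=[
    [[38,0,0,0.06,0,0,0],[38,0,0,0.04,0,0,0],[38,0,0,0,0,0,0],[38,0,0,0,0,0,0]],
  ],
)

```text
time_s: 13.98
eef_pos: [0.5206, 0.304, 0.0648]
tool_rot: [-2.348, -2.087, -0.0]
ft_force: [-0.0, -0.3, 2.3]
finger_gap: 0.0455
finger_force: 32.6
```

Contact at the expected height. I release and back off.

Request:
carry_out(
  moves=[
    [[60,0,0,0,0,0,0],[85,0,0,0,0,0,0],[85,0,0,0,0,0,0],[85,0,0,0,0,0,0],[85,0,0,-0.5,0,0,0],[85,0,0,-0.9,0,0,0],[85,0,0,-0.9,0,0,0],[85,0,0,-0.4,0,0,0],[85,0,0,0,0,0,0]],
  ],
)

```text
time_s: 15.1
eef_pos: [0.5221, 0.3044, 0.2292]
tool_rot: [2.348, 2.086, 0.009]
ft_force: [-0.4, -0.3, -0.6]
finger_gap: 0.085
finger_force: 0.0
```

```bash
python3 - <<'E'
from w import *
pots([("M",(.521,.3055),.067,.033),("L",(.522,.3047),.038,.044),("S",(.521,.305),.094,.023)],"w6")
# lid from fixed cameras
for l in ("scene","side"):
    P=np.load(l+".npy"); q=P.reshape(-1,3)
    m=(q[:,2]>.125)&(q[:,2]<.138)&(q[:,0]>.4)&(q[:,0]<.8)&(q[:,1]<-.1)&(q[:,1]>-.42)
    k=np.zeros(480*640,np.uint8); k[m]=1
    n,L,st,_=cv2.connectedComponentsWithStats(k.reshape(480,640)); i=1+st[1:,4].argmax()
    print(l,cv2.minAreaRect(q[L.ravel()==i][:,:2].astype(np.float32)),np.median(q[L.ravel()==i][:,2]))
plan((.479,-.235,.26),-7)
E
```

```text
M 1297 [0.5206 0.3056] top 0.0761 in 0.3126
L 1481 [0.5207 0.3052] top 0.0472 in 0.3125
S 873 [0.5213 0.305 ] top 0.096 in 0.3126
scene ((0.5595958232879639, -0.24755604565143585), (0.20978546142578125, 0.23199710249900818), 83.3143310546875) 0.13013207934466786
side ((0.5584412217140198, -0.24427339434623718), (0.21724919974803925, 0.22757594287395477), 83.55084991455078) 0.128641638144946
n 10
[[85,-0.9,0.04,-0.06,0.0,-0.0,0.0],[85,-0.9,0.04,-0.06,0.0,-0.0,0.0],[85,-0.9,0.04,-0.06,0.0,-0.0,0.0],[85,-0.9,0.04,-0.06,0.0,-0.0,0.0],[85,-0.9,0.04,-0.06,0.0,-0.0,0.0],[85,-0.9,0.04,-0.06,0.0,-0.0,0.0],[85,-0.9,0.04,-0.06,0.0,-0.0,0.0],[85,-0.9,0.04,-0.06,0.0,-0.0,0.0],[85,-0.9,0.04,-0.06,0.0,-0.0,0.0],[85,-0.9,0.04,-0.06,0.0,-0.0,0.0]]
```

Request:
carry_out(
  moves=[
    [[85,-0.5,0.02,-0.1,0,0,0],[85,-0.9,0.04,-0.1,0,0,0],[85,-1,0.04,-0.1,0,0,0],[85,-1,0.04,-0.1,0,0,0],[85,-1,0.04,-0.1,0,0,0],[85,-1,0.04,-0.1,0,0,0],[85,-1,0.04,0,0,0,0],[85,-1,0.04,0,0,0,0],[85,-0.8,0.04,0,0,0,0],[85,-0.5,0.04,0,0,0,0],[85,-0.3,0,0,0,0,0],[85,0,0,0,0,0,0]],
  ],
)

```text
time_s: 16.65
eef_pos: [0.478, -0.2362, 0.2607]
tool_rot: [-2.351, -2.08, 0.004]
ft_force: [-0.5, 0.8, -0.6]
finger_gap: 0.085
finger_force: 0.0
```

```bash
python3 - <<'E'
from h import *
s=robot.sense(); print(s["eef_pos"],s["tool_rot"],s["ft_force"])
im,d,P=snap("wrist"); cv2.imwrite("pics/w7.png",im)
q=P.reshape(-1,3); e=s["eef_pos"]
m=(q[:,2]>.163)&(q[:,2]<.186)&(np.hypot(q[:,0]-.479,q[:,1]+.235)<.065); q=q[m]
r=cv2.minAreaRect(q[:,:2].astype(np.float32)); print(len(q),r,q.mean(0),np.percentile(q[:,2],95))
plan((r[0][0],r[0][1],.2),-6.6,grip=50)
E
```

```text
[ 0.47801673 -0.23620899  0.2607036 ] [-2.35070593 -2.08021183  0.00407842] [-0.48143129  0.79765412 -0.6325364 ]
2429 ((0.4763014018535614, -0.23577268421649933), (0.10130751878023148, 0.011742359027266502), 83.28812408447266) [ 0.47699986 -0.23165627  0.17727413] 0.17928657790744426
n 2
[[50,-0.01,-0.02,0.51,-0.01,-0.0,-0.01],[50,-0.01,-0.02,0.51,-0.01,-0.0,-0.01]]
```

View pics/w7.png

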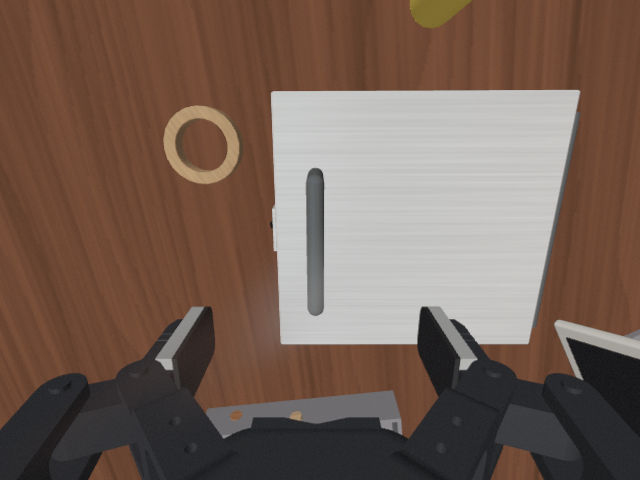

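Request:
carry_out(
  moves=[
    [[50,0,-0.03,0.3,0,0,0],[50,0,0,0.6,0,0,0],[50,0,0,0.5,0,0,0],[50,0,0,0.3,0,0,0],[50,0,0,0,0,0,0],[50,0,0,0,0,0,0]],
  ],
)

```text
time_s: 17.45
eef_pos: [0.4786, -0.234, 0.161]
tool_rot: [2.347, 2.088, 0.001]
ft_force: [0.2, -0.6, 0.0]
finger_gap: 0.0496
finger_force: 0.0
```

Request:
carry_out(
  moves=[
    [[50,0,-0.03,0.14,0,0,0],[50,0,0,0,0,0,0],[8,0,0,0,0,0,0],[8,0,0,0,0,0,0],[8,0,0,0,0,0,0],[8,0,0,0,0,0,0],[8,0,0,0,0,0,0],[8,0,0,0,0,0,0]],
  ],
  force=70,
)

```text
time_s: 18.45
eef_pos: [0.4773, -0.2349, 0.1526]
tool_rot: [2.346, 2.085, 0.002]
ft_force: [4.7, -1.6, -0.0]
finger_gap: 0.0099
finger_force: 68.2
```

Request:
carry_out(
  moves=[
    [[8,0,0.01,-0.03,0,0,0],[8,0,0.01,-0.03,0,0,0],[8,0,0.01,-0.03,0,0,0],[8,0,0.01,-0.03,0,0,0],[8,0,0,0,0,0,0],[8,0,0,0,0,0,0]],
  ],
)

```text
time_s: 19.2
eef_pos: [0.4788, -0.2351, 0.158]
tool_rot: [2.348, 2.086, -0.001]
ft_force: [6.7, -2.8, -7.8]
finger_gap: 0.0101
finger_force: 68.9
```

Request:
carry_out(
  moves=[
    [[8,0,0.02,-0.03,0,0,0],[8,0,0.02,-0.03,0,0,0],[8,0,0.01,-0.03,0,0,0],[8,0,0.01,-0.03,0,0,0],[8,0,0,0,0,0,0],[8,0,0,0,0,0,0]],
  ],
)

```text
time_s: 19.95
eef_pos: [0.4815, -0.2353, 0.1657]
tool_rot: [-2.348, -2.086, 0.002]
ft_force: [4.7, -2.3, -6.4]
finger_gap: 0.0095
finger_force: 69.0
```

Request:
carry_out(
  moves=[
    [[8,0,0.02,-0.03,0,0,0],[8,0,0.02,-0.04,0,0,0],[8,0,0.02,-0.04,0,0,0],[8,0,0.02,-0.04,0,0,0],[8,0,0.01,-0.03,0,0,0],[8,0,0,0,0,0,0],[8,0,0,0,0,0,0],[8,0,0,0,0,0,0]],
  ],
)

```text
time_s: 20.95
eef_pos: [0.486, -0.2358, 0.1772]
tool_rot: [-2.347, -2.084, 0.002]
ft_force: [-5.7, -0.7, 0.9]
finger_gap: 0.0095
finger_force: 68.7
```

```bash
python3 - <<'E'
from h import *
s=robot.sense(); print(s["eef_pos"],s["ft_force"],s["finger_gap"],s["finger_force"])
for n,f in (("scene","c1"),("side","c2")):
    im,d,P=snap(n); cv2.imwrite(f"pics/{f}.png",im)
    # lid plane slope: points of lid top in box frame
    q=P.reshape(-1,3); c=np.array([.587,-.248]); 
    u=np.array([.9934,-.115]); v=np.array([.115,.9934]); a=(q[:,:2]-[.559,-.246])@u; b=(q[:,:2]-[.559,-.246])@v
    m=(np.abs(a)<.095)&(np.abs(b)<.09)&(q[:,2]>.12)&(q[:,2]<.165)&(a>-.03)
    k=np.polyfit(a[m],q[m,2],1)
    for _ in range(5):
        r=np.abs(np.polyval(k,a)-q[:,2]); mm=m&(r<.004); k=np.polyfit(a[mm],q[mm,2],1)
    print(n,mm.sum(),"angle",-np.arctan(k[0]))
    cv2.imwrite(f"pics/{f}.png",cv2.resize(im[110:460,130:480],(600,600)))
E
```

```text
[ 0.48599189 -0.23582477  0.17715895] [-5.69090686 -0.66741409  0.86518691] 0.009543412227846618 68.671213388443
scene 5498 angle 0.1356484874603729
side 2533 angle 0.13622666896536725
```

View pics/c2.png

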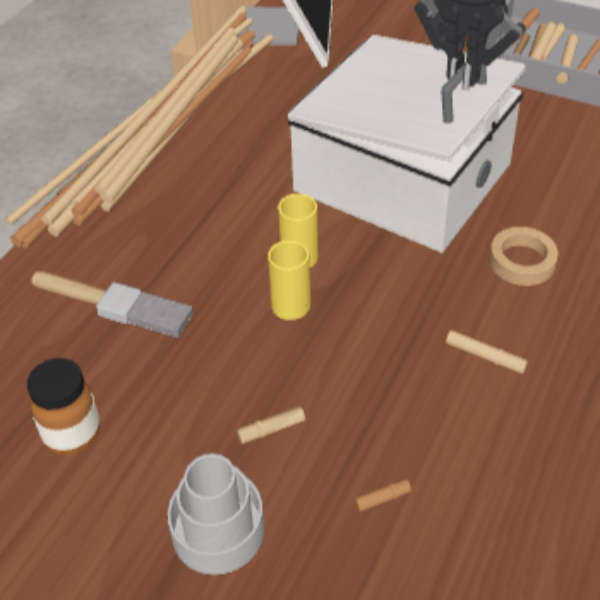

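The side view shows the pots nested at about (215,510) in the crop. The lid is held open at 0.136 rad, a gap of roughly 29 mm, and the bystanders are where they were. I hold briefly to satisfy step 2, then hand in.

Request:
carry_out(
  moves=[
    [[8,0,0,0,0,0,0],[8,0,0,0,0,0,0],[8,0,0,0,0,0,0],[8,0,0,0,0,0,0]],
  ],
)

```text
time_s: 21.55
eef_pos: [0.486, -0.2358, 0.1771]
tool_rot: [-2.347, -2.084, 0.002]
ft_force: [-4.5, 0.2, -0.8]
finger_gap: 0.0099
finger_force: 68.7
```

```bash
python3 -c "
from h import *
s=robot.sense(); print(s['eef_pos'],s['finger_force']); print(robot.close_job())"
```

```text
[ 0.48597086 -0.23583821  0.17714046] 68.67054462432861
the job is handed in; nothing more can be done
None
```

The job is handed in at about 21.6 s of the 56 s allowed: the three pots are nested in size order, and the gripper is holding the lid open at about 0.136 rad (a gap of roughly 29 mm); no verdict came back.

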